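Hang a guide roller on the spring-balanced swing arm

TASK

Pick up the guide roller that has the red-handled spindle and hang it in the fork at the end of the yellow spring-balanced swing arm, with the brass spigot seated in the pocket of the fork. Follow the arm slowly down as it sinks (no faster than about 3 cm per second) and let go only when the arm carries the whole weight, so that it neither drops nor springs back, and do not force the arm. Leave the other loose things where they stand.

Things in the scene. Friction and masses are not known exactly. Their poses are not given: they have to be found in the camera images.
- spindle: The load, 0.3 to 1 kg, upright: dark guide roller, 52 mm wide and tall; above it a 10 mm steel stem, a brass spigot 24 mm wide (bevelled foot) at 100 to 107 mm height, a brass flange 36 mm wide at 107 to 112, and a round red handle 22 mm wide at 112 to 156, gripped from above. Round about its z. Origin: centre of its underside.
- spindle_seat (a point): The centre of the underside of the brass spigot, 100 mm above the origin of the load.
- fork: Steel fork, kept level by a parallel linkage. Origin on its pivot, x points back to the post, z up. Opens to -x (to the robot): slot 16 mm wide, flared tips at x = -0.115, lips 5 mm high on the 8 mm plate; the stem enters the slot with the spigot above the lips. The arm is 260 mm from post hinge to pivot and slopes up 0.30 rad unloaded: sinking by angle a, fork and load move on that arc.
- fork_seat (a point): Centre of the pocket's floor (top of the plate), fork frame x = -0.070, height 257 mm unloaded. The lips make a pocket 28x28 mm round it for the 24 mm spigot, open only at the slot. The 10 mm stem meets the slot's end 1.5 mm past this centre. Loaded, it sinks 35 to 135 mm by the weight: about 1 N to leave the upper stop, then 0.65 N per 10 mm; released early or late it jumps.
- spare_roller: Bystander: a plain guide roller without spindle, 52 mm in diameter, 52 mm tall, standing on end; origin at the centre of its underside.
- roller_bracket: Bystander: grey U bracket holding a roller, 39x80x50 mm; origin at the centre of its underside.
- can: Bystander: grey tin can, 69 mm in diameter, 95 mm tall; origin at the centre of its underside.

How it is judged:
By the outcome, as a careful person would: the job done as asked, in the order asked, and still so for the second after the job is handed in, with the robot touching nothing.
It also fails if it takes over 64 s, if anything falls off the work surface, if the arm or the gripper's body presses on something with over 40 N, if the wrist force passes 120 N, or if a joint passes its speed limit or range.

ROBOT

A 6-joint arm with a two-finger parallel gripper is mounted at the origin on a cart in front of the work surface, level with it; the furniture and walls round the work are solid. World frame = base frame: x ahead of the robot, y to its left, z up, the work surface at z = 0. Lengths are in m, angles in degrees, forces in N, time in s.
With the tool pointing down it reaches from about 0.35 to 0.875 m from the base axis. Payload 4.2 kg.
Tool frame: the origin (TCP) lies midway between the tips of the shut fingers; the grasp point (between the pads) lies 19 mm behind it (r.pinch_z is the distance from the TCP to the grasp point, in m); z points along the fingers, y is the line along which they close (so a half turn about z gives the same grasp; the last joint's range is limited). The gripper opens to 87 mm and grips with 3 to 60 N. Pads are 19 mm wide; open, the fingers measure 117 mm over their backs; the gripper's body (75 mm by 190 mm) begins 51 mm behind the grasp point.
Start: joints at [88.843, 22.042, 0.453, 0, -68.411, -14.817], TCP at [0.172, 0.601, 0.223] pointing down, gripper open.
Joint ranges: [-179.83, 179.83], [-69.29, 118.12], [-61.27, 80.66], [-181.25, 117.63], [-171.15, -9.14], [-177.46, 177.46]. Speed limits (degrees/s): [159.86, 159.86, 180, 180, 180, 180].

INTERFACE

Orientations are given as a 3x3 rotation matrix whose columns are the frame's x, y, z axes.
In Python, from station import r, imaging, models gives the robot as it stands. The module is installed in compiled form; this text tells all that it offers.
- The arm moves only by the tool apply_moves, never from a script. Its argument "moves" is a list of rows, each a list of 2 entries, a list of its own where there are three numbers: the shift along the tool's x, y, z in m, then the turn about the tool's z in degrees. A call has 1 to 5 rows; each row shifts and turns the commanded pose from where the row before left it, along the tool's axes as they then stand; what a row does not reach is not made up. A row lasts 1/12 s, in which the tool goes at most 41.7 mm and 7.16 degrees, less where a joint would pass 70% of its speed; a pose out of reach is approached as far as the arm can. A call is refused whole if a number of a shift passes 0.0417 or a number of a turn 7.16, either way. A call with a gripper value outside its range is refused whole. "hand" is the finger opening in m, from 0 to 0.087, set as the call begins (left out, the last holds). The fingers move at their own pace and stop on an object; the grip force is fixed at half the most. Time passes only in rows, so rows that do not move let the fingers close. It gives the time, the measured TCP pose, the force, the opening and the grip force at its end, in the units of the state.
- r.sense(): the state, without advancing time (a new reading comes with each control period).
- imaging.capture(name): name is "scene" or "top" or "wrist"; returns a dict with "frame" (480x640x3 uint8, blue, green, red), "intrinsics" (3x3 intrinsics, pixels), "eye" and "orientation" of the camera in the world. Camera axes: x right, y down, z forward; pixel columns grow to the right and rows downward; lengths in m; the calibration is good to about 2 mm. A picture is of the moment at which its call begins. There is no depth.
- r.finish_job(): hands the job in; it is judged then, once.
Trained networks look in a picture, given as the dict that the camera call returned (one of the last four; its "shot" number tells which), for a name from the list of things; names that differ only in an ending like _2 or _b are one class to them, and where a whole thing is asked for, a point or a joint stands for the part that bears it (a point fixed in the world has none). Each returns a list of dicts, best first, with "confidence" (0 to 1); they miss things now and then, are a little off and sometimes report something else, mostly with a low value. They report only what shows in the picture. A call takes as long as a camera call.
- models.cut_out(picture, target): "region" (480x640 bool, what is visible of it) and "extent" ([left, top, width, height] as shares, 0 to 1, of the picture: columns of its width, rows of its height, round what is visible of it).
- models.place_of(picture, target): "at" ([column, row] as shares, 0 to 1, of the picture: columns of its width, rows of its height: a listed point, or the origin of a listed thing).
The state is a dict: "time_s": time; "joints": joint angles; "joint_velocities": joint speeds; "effort": joint torques, N m; "tcp_pos": TCP position; "ee_rot": TCP orientation; "wrist_force": force on the tool from outside, world axes, zero at the start; "moment": the same for the moment, N m; "gripper_width": opening from 0.0 (shut) to 1.0 (fully open); "gripper_force": force on a finger pad.
Only numpy, scipy, OpenCV 4.12 (cv2) and the standard library are available. Lean on these libraries where they do the work, as an engineer would, in place of code of your own. Each camera call takes 0.05 s, during which the arm holds its last target. There are 200 camera calls.

## Working session

There is one attempt and no reset: what is moved stays moved. The work goes in short steps, Python scripts to look and compute and a tool call to move; the robot and the scene stay as the last step left them, time stands still between calls to the robot, and variables do not carry over. Pictures are saved under pics/ and viewed, at most 14 in all, crops included, and the job is handed in when it is done.

Besides the shell and the picture viewer there is one more tool, called by a JSON object that holds its "api" and its "payload", one argument or row to a line. apply_moves: Moves the arm, as the interface text tells. Its arguments: {"type":"object","properties":{"moves":{"type":"array"},"hand":{"type":"number"}},"required":["moves"]}

```bash
mkdir -p pics
cat > h.py <<'E'
import numpy as np, cv2
from station import r, imaging, models
def ray(p,at):
    K=np.array(p["intrinsics"]);d=np.linalg.inv(K)@[at[0]*640,at[1]*480,1]
    d=np.array(p["orientation"])@d; return np.array(p["eye"]),d/np.linalg.norm(d)
def atz(p,at,z):
    e,d=ray(p,at); return e+d*(z-e[2])/d[2]
def proj(p,X):
    c=np.array(p["orientation"]).T@(np.array(X)-p["eye"]);u=np.array(p["intrinsics"])@c;return u[:2]/u[2]
def tri(rs):
    A=0;b=0
    for e,d in rs:
        P=np.eye(3)-np.outer(d,d);A=A+P;b=b+P@e
    x=np.linalg.solve(A,b);return x,[np.linalg.norm((np.eye(3)-np.outer(d,d))@(x-e)) for e,d in rs]
E
python3 - <<'E'
from h import *
s=r.sense();print(s)
ps={}
for n in("scene","top"):
    p=ps[n]=imaging.capture(n);cv2.imwrite(f"pics/{n}0.png",p["frame"]);print(n,np.round(p["eye"],3),np.round(p["orientation"],2).tolist(),p["intrinsics"][0][0])
    for t in("spindle","spindle_seat","fork","fork_seat","spare_roller","roller_bracket","can"):
        for q in models.place_of(p,t)[:2]:
            z={"spindle_seat":.1,"fork_seat":.257,"fork":.257}.get(t,0)
            print(t,round(q["confidence"],2),np.round(np.array(q["at"])*[640,480],1),np.round(atz(p,q["at"],z),3))
E
```

```text
{'time_s': 0.0, 'joints': array([ 8.88428927e+01,  2.20906417e+01,  3.79936580e-01, -3.05032486e-02,
       -6.84128824e+01, -1.48162039e+01]), 'joint_velocities': array([ 0.00687596,  0.05706487,  0.061039  ,  0.05533596, -0.02707109,
       -0.08597636]), 'effort': array([-2.02130018e-04, -3.90662062e+01,  1.87402207e+01,  4.21992347e+00,
        1.09729345e-02, -1.85440126e-04]), 'tcp_pos': array([0.17180539, 0.60028305, 0.22145804]), 'ee_rot': array([[ 9.61335938e-01, -2.75377785e-01, -5.38497001e-04],
       [-2.75378302e-01, -9.61333544e-01, -2.14652229e-03],
       [ 7.34293238e-05,  2.21181941e-03, -9.99997551e-01]]), 'wrist_force': array([0.18427285, 0.27037014, 0.72388018]), 'moment': array([ 0.00496623, -0.0036289 ,  0.02392305]), 'gripper_force': 0.0, 'gripper_width': 1.0016150487302375}
scene [0.11  0.547 0.969] [[-0.77, -0.47, 0.42], [-0.63, 0.57, -0.53], [0.01, -0.67, -0.74]] 602.2064193905999
spindle 0.71 [372.2 208.6] [ 0.631 -0.281  0.   ]
spindle_seat 0.88 [378.1 173.5] [ 0.63  -0.291  0.1  ]
fork 0.96 [191.9 329. ] [0.546 0.293 0.257]
fork 0.24 [320.4 224.1] [0.536 0.022 0.257]
fork_seat 0.64 [224.5 358.9] [0.476 0.298 0.257]
spare_roller 0.8 [435.8 260.4] [ 0.437 -0.242  0.   ]
can 0.75 [317.7 223.1] [ 0.697 -0.166  0.   ]
top [ 0.427 -0.024  1.13 ] [[-0.03, -0.99, 0.15], [-1.0, 0.02, -0.02], [0.01, -0.15, -0.99]] 435.0645493205855
spindle 0.85 [410.7 223.7] [ 0.633 -0.293  0.   ]
spindle_seat 0.89 [421.5 215.7] [ 0.633 -0.296  0.1  ]
fork 0.83 [154.1 245.8] [0.553 0.29  0.257]
fork_seat 0.56 [153.  282.2] [0.48  0.29  0.257]
spare_roller 0.87 [397.1 295.4] [ 0.445 -0.246  0.   ]
spare_roller 0.65 [152.4 281.9] [0.497 0.384 0.   ]
roller_bracket 0.78 [345.5 251.4] [ 0.563 -0.117  0.   ]
can 0.9 [363.5 200.2] [ 0.699 -0.17   0.   ]
```

View pics/scene0.png

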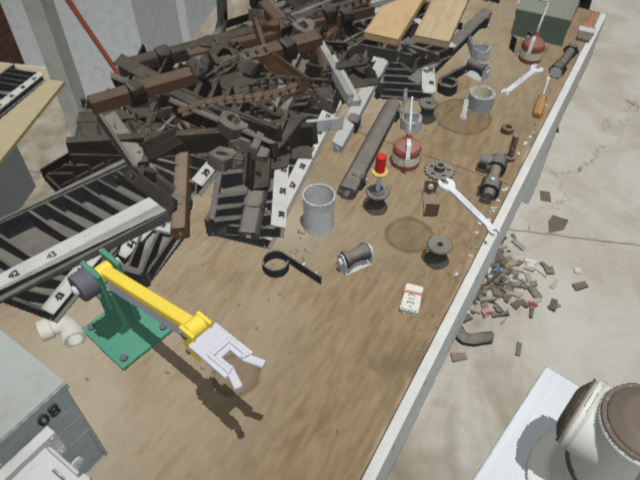

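View pics/top0.png

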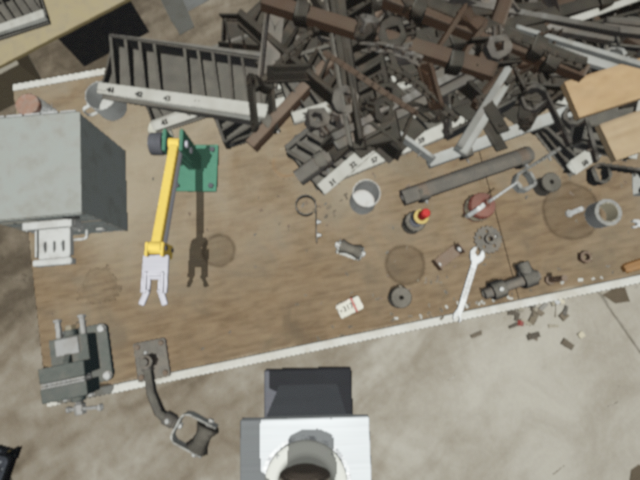

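The scene picture shows the red-handled spindle at about (380,180), with the can left of it at (318,210). The yellow arm's fork has its seat near (225,355). In the top picture the spindle's handle is at (425,213) and the fork slot at (153,285). These match the network results. I'll lift first.

{"api": "apply_moves", "payload": {
  "moves": [
    [[0,0,-0.036],-3.2],
    [[0,0,-0.036],-3.2],
    [[0,0,-0.036],-3.2],
    [[0,0,-0.036],-3.2],
    [[0,0,-0.036],-3.2]
  ]
}}

```text
time_s: 1.22
tcp_pos: [0.172, 0.6004, 0.4046]
ee_rot: [[1.0, 0.003, 0.0], [0.003, -1.0, 0.001], [0.0, -0.001, -1.0]]
wrist_force: [0.7, 1.1, 0.1]
gripper_width: 1.001
gripper_force: 0.0
```

{"api": "apply_moves", "payload": {
  "moves": [
    [[0.025,0.031,0],0],
    [[0.025,0.031,0],0],
    [[0.025,0.031,0],0],
    [[0.025,0.031,0],0],
    [[0.025,0.031,0],0]
  ]
}}

```text
time_s: 1.63
tcp_pos: [0.2977, 0.4442, 0.4028]
ee_rot: [[1.0, 0.001, 0.0], [0.001, -1.0, 0.0], [0.0, -0.0, -1.0]]
wrist_force: [1.1, 0.1, 0.1]
gripper_width: 1.0
gripper_force: 0.0
```

Run:
```python
from h import *
s=r.sense();print(s["time_s"],s["tcp_pos"],np.round(s["ee_rot"],3).tolist(),s["joints"])
p=imaging.capture("wrist");cv2.imwrite("pics/w1.png",p["frame"]);print(p["eye"],np.round(p["orientation"],3).tolist(),p["intrinsics"])
for t in("fork","fork_seat"):
    for q in models.place_of(p,t)[:2]: print(t,q["confidence"],np.array(q["at"])*[640,480],atz(p,q["at"],.257))
```

```text
1.6333 [0.29773984 0.44423663 0.40281354] [[1.0, 0.001, 0.0], [0.001, -1.0, 0.0], [0.0, -0.0, -1.0]] [ 7.35581529e+01  9.01133162e+00  7.75254711e+00  5.02629788e-03
 -8.87103891e+01  1.65094204e+01]
[0.37281632 0.44387284 0.56539095] [[0.0, -0.962, -0.275], [-1.0, -0.0, -0.002], [0.002, 0.275, -0.962]] [[425.39391896   0.         318.06334881]
 [  0.         425.39391896 239.33005538]
 [  0.           0.           1.        ]]
```

{"api": "apply_moves", "payload": {
  "moves": [
    [[0.033,0.025,0],0],
    [[0.033,0.025,0],0],
    [[0.033,0.025,0],0],
    [[0.033,0.025,0],0],
    [[0.033,0.025,0],0]
  ]
}}

```text
time_s: 2.2
tcp_pos: [0.463, 0.3209, 0.4024]
ee_rot: [[1.0, 0.002, -0.0], [0.002, -1.0, 0.0], [-0.0, -0.0, -1.0]]
wrist_force: [0.8, 0.8, 0.5]
gripper_width: 0.995
gripper_force: 0.0
```

Run:
```python
from h import *
s=r.sense();print(s["time_s"],s["tcp_pos"])
p=imaging.capture("wrist");cv2.imwrite("pics/w2.png",p["frame"]);print(p["eye"])
for t in("fork","fork_seat"):
    for q in models.place_of(p,t)[:2]: print(t,q["confidence"],np.array(q["at"])*[640,480],atz(p,q["at"],.257))
```

```text
2.2 [0.46295052 0.32088372 0.40239439]
[0.53807919 0.32065207 0.56495394]
fork_seat 0.79 [359.808 202.176] [0.47845809 0.28931542 0.257     ]
```

View pics/w2.png

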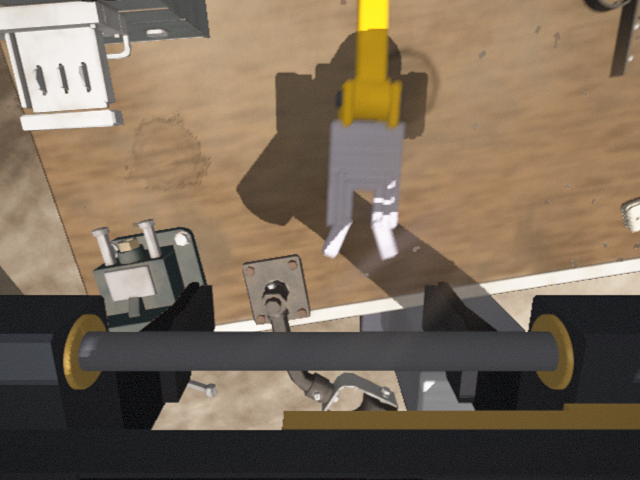

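The fork fills roughly columns 325–405 and rows 120–258, with the slot running from (362,190) out to the tips at (335,255) and (388,255). I'll take an enlarged crop to get the yaw and the slot end.

Run:
```python
from h import *
p=imaging.capture("wrist");f=p["frame"]
c=cv2.resize(f[110:265,310:420],None,fx=4,fy=4,interpolation=cv2.INTER_CUBIC)[:600];cv2.imwrite("pics/w2c.png",c)
for q in models.place_of(p,"fork_seat")[:1]: print(np.array(q["at"])*[640,480],atz(p,q["at"],.257))
```

```text
[361.088 203.616] [0.47794417 0.28751362 0.257     ]
```

View pics/w2c.png

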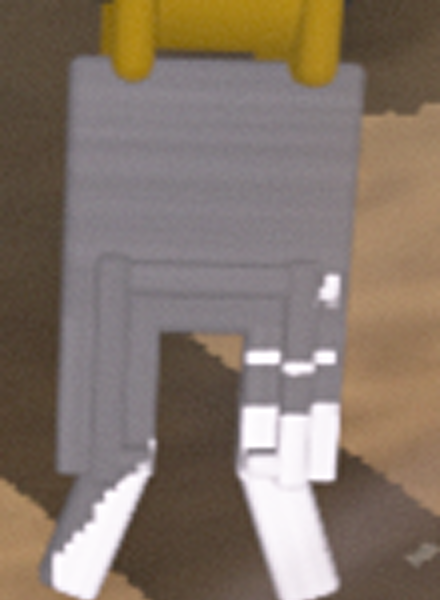

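Run:
```python
from h import *
p=imaging.capture("wrist")
for n,x,y,z in[("plateTL",70,62,.257),("plateTR",362,62,.257),("BL",58,470,.257),("BR",338,480,.257),("slotL",160,332,.257),("slotR",246,332,.257),("slotLb",154,440,.257),("slotRb",240,462,.257),("lipendL",133,297,.257),("lipendR",283,297,.257),("tipL",75,597,.257),("tipR",318,599,.257)]:
    print(n,np.round(atz(p,[(310+x/4)/640,(110+y/4)/480],z),4))
```

```text
plateTL [0.5317 0.3142 0.257 ]
plateTR [0.5317 0.2632 0.257 ]
BL [0.4582 0.316  0.257 ]
BR [0.4562 0.2636 0.257 ]
slotL [0.4841 0.2975 0.257 ]
slotR [0.4841 0.2818 0.257 ]
slotLb [0.4639 0.2982 0.257 ]
slotRb [0.4597 0.282  0.257 ]
lipendL [0.4905 0.3025 0.257 ]
lipendR [0.4905 0.2753 0.257 ]
tipL [0.4332 0.3126 0.257 ]
tipR [0.4327 0.2663 0.257 ]
```

Seat measured at about (0.4775, 0.289), with the fork axis within 1° of world x. That agrees with the slot end, pocket wall and tips, and the widths match (slot 15.7 mm, pocket 27 mm). Next I go to the spindle.

{"api": "apply_moves", "payload": {
  "moves": [
    [[0.009,0.04,0],0],
    [[0.009,0.04,0],0],
    [[0.009,0.04,0],0],
    [[0.009,0.04,0],0],
    [[0.009,0.04,0],0]
  ]
}}

```text
time_s: 2.92
tcp_pos: [0.5064, 0.1211, 0.4031]
ee_rot: [[1.0, 0.005, 0.001], [0.005, -1.0, 0.001], [0.001, -0.001, -1.0]]
wrist_force: [0.5, -0.2, 0.3]
gripper_width: 1.0
gripper_force: 0.0
```

{"api": "apply_moves", "payload": {
  "moves": [
    [[0.009,0.04,0],0],
    [[0.009,0.04,0],0],
    [[0.009,0.04,0],0],
    [[0.009,0.04,0],0],
    [[0.009,0.04,0],0]
  ]
}}

```text
time_s: 3.33
tcp_pos: [0.5523, -0.0789, 0.4031]
ee_rot: [[1.0, 0.004, 0.001], [0.004, -1.0, 0.0], [0.001, -0.0, -1.0]]
wrist_force: [1.1, 0.7, -0.1]
gripper_width: 0.998
gripper_force: 0.0
```

{"api": "apply_moves", "payload": {
  "moves": [
    [[0.009,0.04,0],0],
    [[0.009,0.04,0],0],
    [[0.009,0.04,0],0],
    [[0.009,0.04,0],0],
    [[0.009,0.04,0],0]
  ]
}}

```text
time_s: 3.75
tcp_pos: [0.5983, -0.2786, 0.4029]
ee_rot: [[1.0, 0.004, 0.001], [0.004, -1.0, 0.0], [0.001, -0.0, -1.0]]
wrist_force: [0.7, 0.8, 0.5]
gripper_width: 0.997
gripper_force: 0.0
```

Run:
```python
from h import *
s=r.sense();print(s["time_s"],s["tcp_pos"],s["ee_rot"].round(3).tolist(),s["joints"])
p=imaging.capture("wrist");cv2.imwrite("pics/w3.png",p["frame"]);print(p["eye"])
for t,z in(("spindle",0),("spindle_seat",.1)):
    for q in models.place_of(p,t)[:2]: print(t,q["confidence"],np.array(q["at"])*[640,480],atz(p,q["at"],z))
```

```text
3.75 [ 0.59828791 -0.2786462   0.40294787] [[1.0, 0.004, 0.001], [0.004, -1.0, 0.0], [0.001, -0.0, -1.0]] [-1.09662663e+01  2.28409216e+01  2.66790536e+01 -1.02997653e-02
 -9.37942685e+01  1.01186111e+02]
[ 0.67328474 -0.27872603  0.56556877]
spindle 0.87 [331.2   147.888] [ 0.63603113 -0.29714302  0.        ]
spindle_seat 0.85 [331.52 162.  ] [ 0.62765843 -0.2944071   0.1       ]
```

View pics/w3.png

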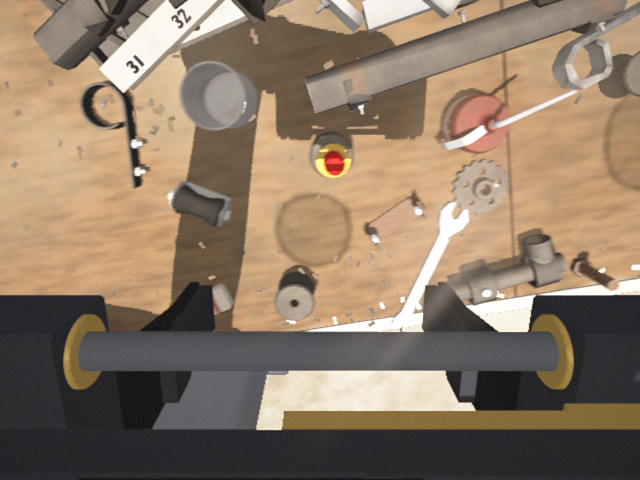

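The wrist picture shows the spindle's red handle at (335,163) and brass flange around (333,158). The can is at (218,95), clear of where the fingers will go. I'll refine the axis from the colours.

Run:
```python
from h import *
p=imaging.capture("wrist");h=cv2.cvtColor(p["frame"],cv2.COLOR_BGR2HSV)[120:200,290:380].astype(int)
for n,m,z in(("red",((h[...,0]<8)|(h[...,0]>172))&(h[...,1]>150)&(h[...,2]>60),None),("yel",(h[...,0]>15)&(h[...,0]<32)&(h[...,1]>150)&(h[...,2]>90),.112)):
    ys,xs=np.nonzero(m);print(n,len(xs),xs.min()+290,xs.max()+290,ys.min()+120,ys.max()+120)
# search axis so that projected outlines match
from scipy.optimize import least_squares
a=np.linspace(0,2*np.pi,60)
def box(X,rad,z): 
    q=np.array([proj(p,[X[0]+rad*np.cos(t),X[1]+rad*np.sin(t),z]) for t in a]);return q.min(0),q.max(0)
for X in([.632,-.294],[.628,-.294],[.630,-.296]):
    print(X,"handletop",np.round(box(X,.011,.156),1).tolist(),"flange",np.round(box(X,.018,.112),1).tolist())
```

```text
red 401 322 341 150 174
yel 230 315 346 143 175
[0.632, -0.294] handletop [[320.6, 150.7], [343.8, 174.2]] flange [[313.6, 140.5], [348.0, 175.4]]
[0.628, -0.294] handletop [[320.6, 155.0], [343.8, 178.4]] flange [[313.6, 144.5], [348.0, 179.2]]
[0.63, -0.296] handletop [[322.7, 152.9], [345.9, 176.3]] flange [[315.5, 142.5], [349.9, 177.3]]
```

{"api": "apply_moves", "payload": {
  "moves": [
    [[0.0168,0.0078,0.03],0],
    [[0.0168,0.0078,0.03],0],
    [[0,0,0.035],0],
    [[0,0,0.035],0],
    [[0,0,0.03],0]
  ]
}}

```text
time_s: 4.37
tcp_pos: [0.6312, -0.2913, 0.2409]
ee_rot: [[1.0, 0.004, -0.001], [0.004, -1.0, 0.001], [-0.001, -0.001, -1.0]]
wrist_force: [-0.3, 0.1, -1.0]
gripper_width: 0.998
gripper_force: 0.0
```

{"api": "apply_moves", "payload": {
  "moves": [
    [[0,0,0.035],0],
    [[0,0,0.035],0],
    [[0,0,0.034],0],
    [[0,0,0.015],0],
    [[0,0,0.005],0]
  ]
}}

```text
time_s: 4.78
tcp_pos: [0.6297, -0.291, 0.1153]
ee_rot: [[1.0, 0.004, -0.006], [0.004, -1.0, 0.002], [-0.006, -0.002, -1.0]]
wrist_force: [-0.4, -0.5, -0.0]
gripper_width: 1.0
gripper_force: 0.0
```

Run:
```python
from h import *
s=r.sense();print(s["tcp_pos"],s["ee_rot"].round(4).tolist(),s["wrist_force"])
p=imaging.capture("wrist");cv2.imwrite("pics/w4.png",p["frame"]);print(proj(p,[.6315,-.294,.156]),proj(p,s["tcp_pos"]))
```

```text
[ 0.62965357 -0.2909871   0.11526984] [[1.0, 0.0038, -0.0059], [0.0038, -1.0, 0.0022], [-0.0059, -0.0022, -1.0]] [-0.41502311 -0.52370307 -0.01984064]
[325.36102545 354.53498106] [316.47978206 305.51137791]
```

View pics/w4.png

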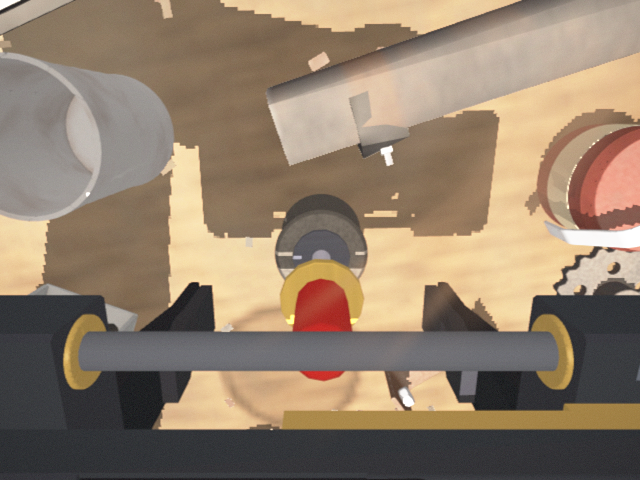

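{"api": "apply_moves", "payload": {
  "moves": [
    [[0,0.001,-0.003],0],
    [[0,0,0],0],
    [[0,0,0],0]
  ]
}}

```text
time_s: 5.08
tcp_pos: [0.6326, -0.2955, 0.1247]
ee_rot: [[1.0, 0.001, 0.005], [0.001, -1.0, -0.002], [0.005, 0.002, -1.0]]
wrist_force: [0.2, 0.3, 0.5]
gripper_width: 0.999
gripper_force: 0.0
```

Run:
```python
from h import *
s=r.sense();print(s["tcp_pos"],s["ee_rot"].round(4).tolist(),s["wrist_force"])
p=imaging.capture("wrist");h=cv2.cvtColor(p["frame"],cv2.COLOR_BGR2HSV)[150:400,230:420].astype(int)
for n,m in(("red",((h[...,0]<8)|(h[...,0]>172))&(h[...,1]>150)&(h[...,2]>60)),("yel",(h[...,0]>15)&(h[...,0]<32)&(h[...,1]>150)&(h[...,2]>90))):
    k,l,st,c=cv2.connectedComponentsWithStats(m.astype(np.uint8));
    i=1+np.argmax(st[1:,4]);print(n,st[i][:2]+[230,150],st[i][:2]+st[i][2:4]+[230,150],st[i][4])
a=np.linspace(0,2*np.pi,60)
for X in([.6315,-.294],[.6315,-.292],[.6285,-.293]):
  for n,R,z in(("handle",.011,.156),("flange",.018,.112)):
    q=np.array([proj(p,[X[0]+R*np.cos(t),X[1]+R*np.sin(t),z]) for t in a]);print(X,n,q.min(0).round(1),q.max(0).round(1))
```

```text
[ 0.63262739 -0.29545145  0.1246625 ] [[1.0, 0.0014, 0.0051], [0.0015, -1.0, -0.0016], [0.0051, 0.0016, -1.0]] [0.24703449 0.27590642 0.50890776]
red [282 278] [339 331] 2417
yel [273 275] [292 309] 252
[0.6315, -0.294] handle [280.5 317.6] [344.1 374.5]
[0.6315, -0.294] flange [272.8 257.5] [353.6 332.5]
[0.6315, -0.292] handle [274.7 317.6] [338.3 374.6]
[0.6315, -0.292] flange [268.3 257.6] [349.1 332.5]
[0.6285, -0.293] handle [277.8 325.7] [341.1 382. ]
[0.6285, -0.293] flange [270.8 264.1] [351.2 338.4]
```

{"api": "apply_moves", "payload": {
  "moves": [
    [[0,0,0],0],
    [[0,0,0],0],
    [[0,0,0],0],
    [[0,0,0],0],
    [[0,0,0],0]
  ]
}}

```text
time_s: 5.55
tcp_pos: [0.6309, -0.2957, 0.1215]
ee_rot: [[1.0, 0.0, -0.0], [0.0, -1.0, 0.0], [-0.0, -0.0, -1.0]]
wrist_force: [0.7, -0.3, 0.0]
gripper_width: 0.999
gripper_force: 0.0
```

Run:
```python
from h import *
s=r.sense();print(s["tcp_pos"],s["ee_rot"].round(4).tolist(),s["wrist_force"])
p=imaging.capture("wrist");h=cv2.cvtColor(p["frame"],cv2.COLOR_BGR2HSV)[150:400,230:420].astype(int)
m=((h[...,0]<8)|(h[...,0]>172))&(h[...,1]>150)&(h[...,2]>60)
ys,xs=np.nonzero(m);print("red",np.percentile(xs,[1,99])+230,ys.max()+150)
cv2.imwrite("pics/w5.png",p["frame"][240:420,200:440])
a=np.linspace(0,2*np.pi,60)
for X in([.6315,-.294],[.6285,-.293]):
  for n,R,z in(("handle",.011,.156),("flange",.018,.112)):
    q=np.array([proj(p,[X[0]+R*np.cos(t),X[1]+R*np.sin(t),z]) for t in a]);print(X,n,q.min(0).round(1),q.max(0).round(1))
```

```text
[ 0.63091287 -0.29565503  0.12152927] [[1.0, 0.0002, -0.0001], [0.0002, -1.0, 0.0], [-0.0001, -0.0, -1.0]] [ 0.73887883 -0.31497886  0.00755736]
red [283. 336.] 372
[0.6315, -0.294] handle [278.9 317.6] [344.  375.7]
[0.6315, -0.294] flange [271.6 255.9] [353.9 332.2]
[0.6285, -0.293] handle [276.2 325.9] [340.9 383.3]
[0.6285, -0.293] flange [269.5 262.6] [351.4 338.2]
```

View pics/w5.png

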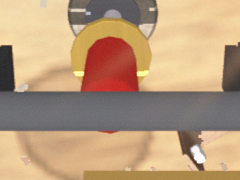

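The handle sits between the fingers with its axis at about (0.631, -0.2935); the flange spans columns 270–352. I make a 2 mm correction and close.

{"api": "apply_moves", "payload": {
  "moves": [
    [[0,-0.002,0.002],0],
    [[0,0,0],0],
    [[0,0,0],0]
  ]
}}

```text
time_s: 5.85
tcp_pos: [0.6308, -0.2934, 0.1192]
ee_rot: [[1.0, 0.001, -0.001], [0.001, -1.0, 0.0], [-0.001, -0.0, -1.0]]
wrist_force: [-1.1, -0.3, -0.8]
gripper_width: 1.0
gripper_force: 0.0
```

{"api": "apply_moves", "payload": {
  "moves": [
    [[0,0,0],0],
    [[0,0,0],0],
    [[0,0,0],0],
    [[0,0,0],0],
    [[0,0,0],0]
  ],
  "hand": 0.01
}}

```text
time_s: 6.27
tcp_pos: [0.631, -0.2936, 0.1196]
ee_rot: [[1.0, 0.0, 0.0], [0.0, -1.0, -0.0], [0.0, 0.0, -1.0]]
wrist_force: [0.1, -0.1, 0.1]
gripper_width: 0.706
gripper_force: 0.0
```

{"api": "apply_moves", "payload": {
  "moves": [
    [[0,0,0],0],
    [[0,0,0],0],
    [[0,0,0],0],
    [[0,0,0],0],
    [[0,0,0],0]
  ]
}}

```text
time_s: 6.68
tcp_pos: [0.631, -0.2935, 0.1195]
ee_rot: [[1.0, 0.0, -0.0], [0.0, -1.0, 0.0], [-0.0, -0.0, -1.0]]
wrist_force: [0.2, -0.2, -0.2]
gripper_width: 0.325
gripper_force: 0.0
```

{"api": "apply_moves", "payload": {
  "moves": [
    [[0,0,0],0],
    [[0,0,0],0],
    [[0,0,0],0],
    [[0,0,0],0],
    [[0,0,0],0]
  ]
}}

```text
time_s: 7.1
tcp_pos: [0.631, -0.2933, 0.1196]
ee_rot: [[1.0, 0.001, -0.0], [0.001, -1.0, 0.0], [-0.0, -0.0, -1.0]]
wrist_force: [-0.4, 1.0, 0.4]
gripper_width: 0.242
gripper_force: 30.0
```

{"api": "apply_moves", "payload": {
  "moves": [
    [[0,0,-0.005],0],
    [[0,0,-0.01],0],
    [[0,0,-0.01],0],
    [[0,0,0],0],
    [[0,0,0],0]
  ]
}}

```text
time_s: 7.52
tcp_pos: [0.6315, -0.2938, 0.1457]
ee_rot: [[1.0, 0.0, 0.002], [0.0, -1.0, -0.0], [0.002, 0.0, -1.0]]
wrist_force: [0.3, -0.4, -5.7]
gripper_width: 0.241
gripper_force: 30.0
```

{"api": "apply_moves", "payload": {
  "moves": [
    [[0,0,-0.02],0],
    [[0,0,-0.03],0],
    [[0,0,-0.04],0],
    [[0,0,-0.04],0],
    [[-0.005,-0.012,-0.02],0]
  ]
}}

```text
time_s: 7.93
tcp_pos: [0.6276, -0.2841, 0.3001]
ee_rot: [[1.0, -0.001, 0.008], [-0.001, -1.0, -0.005], [0.008, 0.005, -1.0]]
wrist_force: [1.0, -0.4, -2.7]
gripper_width: 0.241
gripper_force: 30.0
```

{"api": "apply_moves", "payload": {
  "moves": [
    [[-0.01,-0.0235,0],0],
    [[-0.01,-0.0235,0],0],
    [[-0.01,-0.0235,0],0],
    [[-0.01,-0.0235,0],0],
    [[-0.01,-0.0235,0],0]
  ]
}}

```text
time_s: 8.35
tcp_pos: [0.5747, -0.1629, 0.2939]
ee_rot: [[1.0, 0.0, -0.001], [0.0, -1.0, 0.001], [-0.001, -0.001, -1.0]]
wrist_force: [0.4, 0.4, -5.6]
gripper_width: 0.242
gripper_force: 30.0
```

{"api": "apply_moves", "payload": {
  "moves": [
    [[-0.01,-0.0235,0],0],
    [[-0.01,-0.0235,0],0],
    [[-0.01,-0.0235,0],0],
    [[-0.01,-0.0235,0],0],
    [[-0.01,-0.0235,0],0]
  ]
}}

```text
time_s: 8.77
tcp_pos: [0.5246, -0.0455, 0.2942]
ee_rot: [[1.0, 0.0, -0.001], [0.0, -1.0, 0.0], [-0.001, -0.0, -1.0]]
wrist_force: [0.4, 0.5, -5.4]
gripper_width: 0.239
gripper_force: 30.0
```

{"api": "apply_moves", "payload": {
  "moves": [
    [[-0.01,-0.0235,0],0],
    [[-0.01,-0.0235,0],0],
    [[-0.01,-0.0235,0],0],
    [[-0.01,-0.0235,0],0],
    [[-0.01,-0.0235,0],0]
  ]
}}

```text
time_s: 9.18
tcp_pos: [0.4745, 0.0717, 0.2943]
ee_rot: [[1.0, 0.0, -0.001], [0.0, -1.0, 0.0], [-0.001, -0.0, -1.0]]
wrist_force: [1.2, -0.4, -5.7]
gripper_width: 0.243
gripper_force: 30.0
```

{"api": "apply_moves", "payload": {
  "moves": [
    [[-0.01,-0.0235,0],0],
    [[-0.01,-0.0235,0],0],
    [[-0.01,-0.0235,0],0],
    [[-0.01,-0.0235,0],0],
    [[-0.01,-0.0235,0],0]
  ]
}}

```text
time_s: 9.6
tcp_pos: [0.4245, 0.1891, 0.2944]
ee_rot: [[1.0, 0.0, -0.0], [0.0, -1.0, 0.0], [-0.0, -0.0, -1.0]]
wrist_force: [1.1, -0.1, -5.1]
gripper_width: 0.241
gripper_force: 30.0
```

{"api": "apply_moves", "payload": {
  "moves": [
    [[-0.01,-0.0235,0],0],
    [[-0.01,-0.0235,0],0],
    [[-0.01,-0.0235,0],0],
    [[-0.008,-0.02,0],0],
    [[-0.003,-0.01,0],0]
  ]
}}

```text
time_s: 10.02
tcp_pos: [0.3834, 0.2905, 0.2943]
ee_rot: [[1.0, 0.002, -0.001], [0.002, -1.0, 0.001], [-0.001, -0.001, -1.0]]
wrist_force: [0.5, 0.3, -5.9]
gripper_width: 0.243
gripper_force: 30.0
```

{"api": "apply_moves", "payload": {
  "moves": [
    [[0,0,0],0],
    [[0,0,0],0],
    [[0,0,0],0],
    [[0,0,0],0],
    [[0,0,0],0]
  ]
}}

```text
time_s: 10.43
tcp_pos: [0.385, 0.288, 0.2946]
ee_rot: [[1.0, -0.001, -0.0], [-0.001, -1.0, -0.0], [-0.0, 0.0, -1.0]]
wrist_force: [-0.0, -0.4, -5.4]
gripper_width: 0.243
gripper_force: 30.0
```

Run:
```python
from h import *
s=r.sense();print(s["time_s"],s["tcp_pos"],s["ee_rot"].round(4).tolist(),s["wrist_force"],s["moment"],s["gripper_width"])
p=imaging.capture("wrist");cv2.imwrite("pics/w6.png",p["frame"])
for t in("fork_seat",):
    for q in models.place_of(p,t)[:2]: print(t,q["confidence"],np.array(q["at"])*[640,480],atz(p,q["at"],.257))
```

```text
10.4333 [0.38497756 0.287992   0.2945739 ] [[1.0, -0.0008, -0.0], [-0.0008, -1.0, -0.0002], [-0.0, 0.0002, -1.0]] [-0.04786619 -0.35417393 -5.35816699] [-0.05028535 -0.01979896  0.06145326] 0.24284905419463076
```

View pics/w6.png

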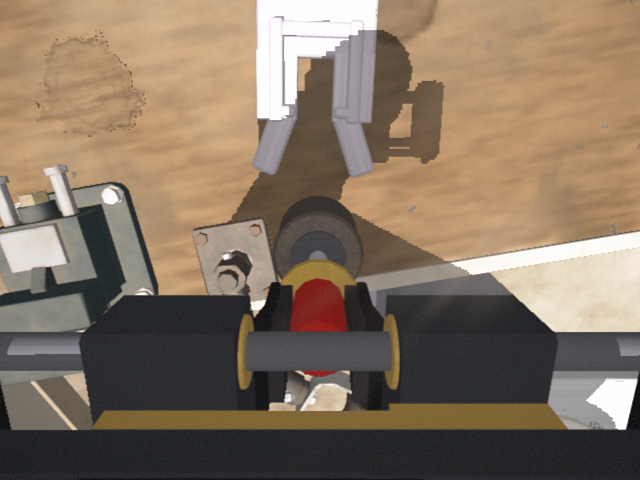

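The load hangs straight in the gripper, with the flange centre near column 320. The fork is ahead, its slot between columns 298 and 335 at rows 60–115, and its tips at row 175. I'll compute the lateral offset.

Run:
```python
from h import *
p=imaging.capture("wrist");f=lambda c,rr,z:atz(p,[c/640,rr/480],z).round(4)
print("slotend",f(298,57,.257),f(336,57,.257));print("slotlow",f(297,112,.257),f(333,112,.257))
print("plate",f(257,110,.257),f(372,122,.257),"tips",f(268,173,.257),f(358,173,.257), "top",f(258,5,.257),f(378,5,.257))
print("flange",f(282,290,.288),f(356,290,.288), "roller",f(275,245,.228),f(363,245,.228)); print(r.sense()["tcp_pos"])
```

```text
slotend [0.4855 0.2961 0.257 ] [0.4855 0.2795 0.257 ]
slotlow [0.4626 0.2969 0.257 ] [0.4625 0.2807 0.257 ]
plate [0.4635 0.3149 0.257 ] [0.4582 0.2629 0.257 ] tips [0.4352 0.3109 0.257 ] [0.4351 0.2687 0.257 ] top [0.5059 0.3127 0.257 ] [0.5059 0.262  0.257 ]
flange [0.3892 0.303  0.288 ] [0.3891 0.2713 0.288 ] roller [0.3913 0.3116 0.228 ] [0.3912 0.2621 0.228 ]
[0.38492682 0.2883622  0.29460906]
```

{"api": "apply_moves", "payload": {
  "moves": [
    [[0.012,-0.0015,0],0],
    [[0.012,-0.0005,0],0],
    [[0.012,0,0],0],
    [[0.012,0,0],0],
    [[0.012,0.0005,0],0]
  ]
}}

```text
time_s: 11.0
tcp_pos: [0.4463, 0.2903, 0.2942]
ee_rot: [[1.0, -0.0, -0.0], [-0.0, -1.0, -0.0], [-0.0, 0.0, -1.0]]
wrist_force: [0.2, 0.1, -5.8]
gripper_width: 0.238
gripper_force: 30.0
```

{"api": "apply_moves", "payload": {
  "moves": [
    [[0.01,0.0005,0],0],
    [[0.01,0,0],0],
    [[0.007,0,0],0],
    [[0.004,0,0],0],
    [[0.002,0,0],0]
  ]
}}

```text
time_s: 11.42
tcp_pos: [0.4783, 0.2898, 0.2942]
ee_rot: [[1.0, -0.0, -0.0], [-0.0, -1.0, -0.0], [-0.0, 0.0, -1.0]]
wrist_force: [-0.3, 0.1, -5.6]
gripper_width: 0.239
gripper_force: 30.0
```

{"api": "apply_moves", "payload": {
  "moves": [
    [[0,0,0],0],
    [[0,0,0],0],
    [[0,0,0],0],
    [[0,0,0],0],
    [[0,0,0],0]
  ]
}}

```text
time_s: 11.83
tcp_pos: [0.4774, 0.29, 0.2948]
ee_rot: [[1.0, 0.001, 0.0], [0.001, -1.0, 0.0], [0.0, -0.0, -1.0]]
wrist_force: [-0.3, -0.5, -5.8]
gripper_width: 0.245
gripper_force: 30.0
```

Run:
```python
from h import *
s=r.sense();print(s["time_s"],s["tcp_pos"],s["ee_rot"].round(4).tolist(),s["wrist_force"],s["moment"],s["gripper_width"])
p=imaging.capture("wrist");cv2.imwrite("pics/w7.png",cv2.resize(p["frame"][60:400,220:430],None,fx=1.7,fy=1.7,interpolation=cv2.INTER_CUBIC))
q=imaging.capture("scene")
for a,t,z in((p,"fork_seat",.257),(p,"spindle_seat",.275),(q,"fork_seat",.257),(q,"spindle_seat",.275)):
    for o in models.place_of(a,t)[:1]: print(t,o["confidence"],atz(a,o["at"],z))
```

```text
11.8333 [0.4773849  0.28996473 0.2948142 ] [[1.0, 0.001, 0.0002], [0.001, -1.0, 0.0003], [0.0002, -0.0003, -1.0]] [-0.29984994 -0.50335936 -5.83546434] [-0.0537912 -0.0415625 -0.0226839] 0.24451643772053283
spindle_seat 0.79 [0.47742129 0.28861183 0.275     ]
```

View pics/w7.png

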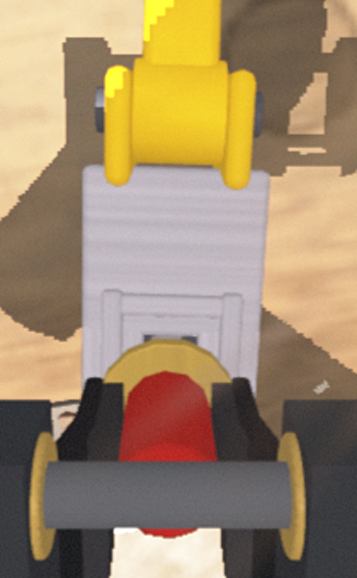

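The stem is in the slot. The flange centre is at crop column 167.5 and the pocket centre at about 171.5, so the load sits about 1 mm too far to +y. I'll check x with numbers.

Run:
```python
from h import *
p=imaging.capture("wrist");f=lambda c,rr,z:atz(p,[(220+c/1.7)/640,(60+rr/1.7)/480],z).round(4)
print(r.sense()["tcp_pos"])
print("slot end",f(170,335,.257),"lip inner edge",f(172,314,.257),f(172,314,.262),"pocket sides",f(121,330,.262),f(224,330,.262),"lip outer",f(103,330,.262),f(243,330,.262))
print("flange top edge",f(167,340,.287),"-.018; sides",f(103,395,.287),f(232,395,.287))
print("plate back",f(82,168,.257),f(268,175,.257))
```

```text
[0.47766587 0.28990819 0.29459926]
slot end [0.4864 0.2882 0.257 ] lip inner edge [0.4928 0.2876 0.257 ] [0.4943 0.2877 0.262 ] pocket sides [0.4896 0.3021 0.262 ] [0.4896 0.2729 0.262 ] lip outer [0.4896 0.3072 0.262 ] [0.4896 0.2675 0.262 ]
flange top edge [0.4951 0.2892 0.287 ] -.018; sides [0.4804 0.3054 0.287 ] [0.4803 0.2727 0.287 ]
plate back [0.5344 0.3123 0.257 ] [0.5325 0.2614 0.257 ]
```

{"api": "apply_moves", "payload": {
  "moves": [
    [[0.0015,0.001,0.002],0],
    [[0,0,0.002],0],
    [[0,0,0.002],0],
    [[0,0,0.002],0],
    [[0,0,0.002],0]
  ]
}}

```text
time_s: 12.6
tcp_pos: [0.4792, 0.2888, 0.2842]
ee_rot: [[1.0, 0.0, -0.0], [0.0, -1.0, -0.0], [-0.0, 0.0, -1.0]]
wrist_force: [-0.2, 0.6, -6.4]
gripper_width: 0.245
gripper_force: 30.0
```

{"api": "apply_moves", "payload": {
  "moves": [
    [[0,0,0.0015],0],
    [[0,0,0.0015],0],
    [[0,0,0.001],0],
    [[0,0,0.001],0],
    [[0,0,0.001],0]
  ]
}}

```text
time_s: 13.02
tcp_pos: [0.4792, 0.2889, 0.2785]
ee_rot: [[1.0, 0.001, 0.0], [0.001, -1.0, 0.0], [0.0, -0.0, -1.0]]
wrist_force: [-0.1, -0.0, -5.2]
gripper_width: 0.241
gripper_force: 30.0
```

{"api": "apply_moves", "payload": {
  "moves": [
    [[0,0,0.001],0],
    [[0,0,0.0005],0],
    [[0,0,0.0],0],
    [[0,0,0],0]
  ]
}}

```text
time_s: 13.35
tcp_pos: [0.4792, 0.2889, 0.2771]
ee_rot: [[1.0, 0.0, 0.0], [0.0, -1.0, -0.0], [0.0, 0.0, -1.0]]
wrist_force: [-0.5, 0.2, -5.6]
gripper_width: 0.238
gripper_force: 30.0
```

The spigot is below the lip tops with no contact force, so it is in the pocket. Now I follow the arm down its arc at about 24 mm/s.

{"api": "apply_moves", "payload": {
  "moves": [
    [[0,0,0.001],0],
    [[-0.0006,0,0.002],0],
    [[-0.0006,0,0.002],0],
    [[-0.0006,0,0.002],0],
    [[-0.0006,0,0.002],0]
  ]
}}

```text
time_s: 13.77
tcp_pos: [0.477, 0.2891, 0.2681]
ee_rot: [[1.0, 0.001, 0.001], [0.001, -1.0, 0.001], [0.001, -0.001, -1.0]]
wrist_force: [0.0, 1.0, -4.0]
gripper_width: 0.241
gripper_force: 30.0
```

{"api": "apply_moves", "payload": {
  "moves": [
    [[-0.0005,0,0.002],0],
    [[-0.0005,0,0.002],0],
    [[-0.0005,0,0.002],0],
    [[-0.0005,0,0.002],0],
    [[-0.0005,0,0.002],0]
  ]
}}

```text
time_s: 14.18
tcp_pos: [0.4744, 0.2891, 0.2581]
ee_rot: [[1.0, 0.001, 0.001], [0.001, -1.0, 0.0], [0.001, -0.0, -1.0]]
wrist_force: [-0.4, 1.2, -3.2]
gripper_width: 0.242
gripper_force: 30.0
```

Run:
```python
from h import *
s=r.sense();print(s["time_s"],s["tcp_pos"],s["wrist_force"],s["moment"])
p=imaging.capture("wrist");cv2.imwrite("pics/w8.png",cv2.resize(p["frame"][60:400,220:430],None,fx=1.7,fy=1.7,interpolation=cv2.INTER_CUBIC))
```

```text
14.1833 [0.47442955 0.28909342 0.25806608] [-0.39228271  1.23466161 -3.24149811] [ 0.2055148  -0.04416371  0.01645593]
```

View pics/w8.png

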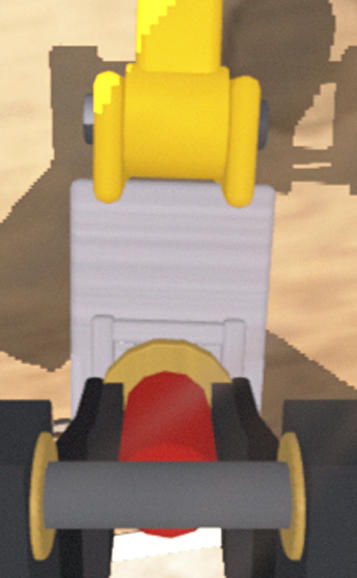

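The spigot sits inside the lips, and the force has dropped from 5.7 to 3.2 N as the arm takes the weight. I'll continue, easing a slight side force.

{"api": "apply_moves", "payload": {
  "moves": [
    [[-0.0004,-0.0003,0.002],0],
    [[-0.0004,-0.0003,0.002],0],
    [[-0.0004,-0.0002,0.002],0],
    [[-0.0004,0,0.002],0],
    [[-0.0004,0,0.002],0]
  ]
}}

```text
time_s: 14.65
tcp_pos: [0.4723, 0.2893, 0.2479]
ee_rot: [[1.0, 0.0, -0.0], [0.0, -1.0, -0.001], [-0.0, 0.001, -1.0]]
wrist_force: [0.0, -0.8, -3.1]
gripper_width: 0.243
gripper_force: 30.0
```

{"api": "apply_moves", "payload": {
  "moves": [
    [[-0.0003,0,0.002],0],
    [[-0.0003,0,0.002],0],
    [[-0.0003,0,0.002],0],
    [[-0.0003,0,0.002],0],
    [[-0.0003,0,0.002],0]
  ]
}}

```text
time_s: 15.07
tcp_pos: [0.4706, 0.2894, 0.2379]
ee_rot: [[1.0, 0.0, -0.0], [0.0, -1.0, -0.001], [-0.0, 0.001, -1.0]]
wrist_force: [-0.6, -2.4, -1.7]
gripper_width: 0.24
gripper_force: 30.0
```

{"api": "apply_moves", "payload": {
  "moves": [
    [[-0.0003,0,0.002],0],
    [[-0.0003,0,0.002],0],
    [[-0.0002,0,0.002],0],
    [[-0.0002,0,0.001],0],
    [[-0.0001,0,0.001],0]
  ]
}}

```text
time_s: 15.48
tcp_pos: [0.4696, 0.2895, 0.2299]
ee_rot: [[1.0, 0.0, -0.0], [0.0, -1.0, -0.001], [-0.0, 0.001, -1.0]]
wrist_force: [-0.7, -2.8, -1.0]
gripper_width: 0.243
gripper_force: 30.0
```

Run:
```python
from h import *
s=r.sense();print(s["time_s"],s["tcp_pos"],s["moment"]);F=[]
for i in range(10):
    imaging.capture("wrist");F.append(r.sense()["wrist_force"])
print(np.mean(F,0),np.std(F,0),r.sense()["tcp_pos"])
```

```text
15.4833 [0.46960896 0.28949475 0.22991618] [-0.81341346  0.25289877 -0.01976731]
[-0.90602486 -2.89794251 -1.46432095] [0.50543879 0.36944622 0.31160221] [0.46966646 0.28964881 0.23007545]
```

{"api": "apply_moves", "payload": {
  "moves": [
    [[-0.0001,0.0003,0.001],0],
    [[-0.0001,0.0003,0.001],0],
    [[-0.0001,0.0002,0.001],0],
    [[-0.0001,0,0.001],0],
    [[-0.0001,0,0.001],0]
  ]
}}

```text
time_s: 16.4
tcp_pos: [0.4693, 0.2894, 0.2251]
ee_rot: [[1.0, 0.001, 0.0], [0.001, -1.0, 0.001], [0.0, -0.001, -1.0]]
wrist_force: [-2.1, 0.1, -1.2]
gripper_width: 0.245
gripper_force: 30.0
```

```bash
cat > f.py <<'E'
from h import *
s=r.sense();print(s["time_s"],s["tcp_pos"],s["moment"],s["ee_rot"][:,2].round(4));F=[];M=[]
for i in range(12):
    p=imaging.capture("wrist");q=r.sense();F.append(q["wrist_force"]);M.append(q["moment"])
print(np.mean(F,0),np.mean(M,0))
cv2.imwrite("pics/w9.png",p["frame"])
E
python3 f.py
```

```text
16.4 [0.46925786 0.28944602 0.22506912] [-0.07219208  0.63458873  0.01008373] [ 4.0e-04  1.1e-03 -1.0e+00]
[-2.11720278  1.19563457 -0.91176661] [ 0.30980874  0.65421064 -0.00525045]
```

{"api": "apply_moves", "payload": {
  "moves": [
    [[-0.0006,-0.0002,0.001],0],
    [[-0.0005,0,0.001],0],
    [[-0.0001,0,0.001],0],
    [[-0.0001,0,0.001],0],
    [[-0.0001,0,0.001],0]
  ]
}}

```text
time_s: 17.42
tcp_pos: [0.4684, 0.2894, 0.2203]
ee_rot: [[1.0, 0.001, 0.002], [0.001, -1.0, 0.001], [0.002, -0.001, -1.0]]
wrist_force: [1.2, 1.5, -0.7]
gripper_width: 0.242
gripper_force: 30.0
```

```bash
python3 f.py
```

```text
17.4167 [0.46844513 0.28935288 0.2202516 ] [ 0.40475566 -0.37168739 -0.02932903] [ 1.5e-03  8.0e-04 -1.0e+00]
[ 2.04988299  1.46847893 -1.24714151] [ 0.44848569 -0.72505141  0.00487184]
```

{"api": "apply_moves", "payload": {
  "moves": [
    [[0.0004,-0.0002,0.001],0],
    [[0,0,0.001],0],
    [[-0.0001,0,0.001],0],
    [[0,0,0.001],0],
    [[-0.0001,0,0.001],0]
  ]
}}

```text
time_s: 18.43
tcp_pos: [0.4678, 0.2892, 0.2148]
ee_rot: [[1.0, 0.0, -0.001], [0.0, -1.0, -0.0], [-0.001, 0.0, -1.0]]
wrist_force: [0.4, 1.6, -0.5]
gripper_width: 0.245
gripper_force: 30.0
```

```bash
python3 f.py
```

```text
18.4333 [0.46778767 0.28916812 0.21483154] [ 0.3364549  -0.36922389 -0.02107729] [-5.e-04 -4.e-04 -1.e+00]
[ 1.0125468   1.11986539 -0.5376454 ] [ 0.32461462 -0.27126596  0.01683352]
```

{"api": "apply_moves", "payload": {
  "moves": [
    [[0.0002,-0.0002,0.001],0],
    [[0.0001,-0.0001,0.001],0],
    [[0,0,0.001],0],
    [[-0.0001,0,0.001],0],
    [[0,0,0.001],0]
  ]
}}

```text
time_s: 19.45
tcp_pos: [0.4678, 0.2893, 0.2097]
ee_rot: [[1.0, 0.0, -0.001], [0.0, -1.0, -0.001], [-0.001, 0.001, -1.0]]
wrist_force: [-1.2, 0.3, 0.1]
gripper_width: 0.245
gripper_force: 30.0
```

```bash
python3 f.py
```

```text
19.45 [0.46784567 0.2892747  0.20974923] [ 0.03661584  0.38111657 -0.01375193] [-9.e-04 -8.e-04 -1.e+00]
[-1.95334594 -0.25289604 -0.28114577] [-0.11004549  0.57579069  0.00565645]
```

{"api": "apply_moves", "payload": {
  "moves": [
    [[-0.0003,0,0.001],0],
    [[-0.0001,0,0.001],0],
    [[0,0,0.001],0],
    [[0,0,0.0005],0],
    [[0,0,0],0]
  ]
}}

```text
time_s: 20.47
tcp_pos: [0.4678, 0.2894, 0.2063]
ee_rot: [[1.0, 0.0, -0.0], [0.0, -1.0, -0.0], [-0.0, 0.0, -1.0]]
wrist_force: [-1.7, -1.6, 0.2]
gripper_width: 0.241
gripper_force: 30.0
```

```bash
python3 f.py; python3 f.py
```

```text
20.4667 [0.46777171 0.28942994 0.20633739] [-0.39698354  0.59126222 -0.02510718] [-3.e-04 -5.e-04 -1.e+00]
[-2.04041722 -1.55901223  0.06818536] [-0.58889035  0.60231148  0.01651664]
21.0667 [0.46776796 0.28946409 0.20655703] [-0.6774571   0.62747808 -0.02423068] [-1.e-04 -2.e-04 -1.e+00]
[-2.10831053 -2.29384191  0.21572015] [-0.74131338  0.58684425 -0.00840638]
```

View pics/w9.png

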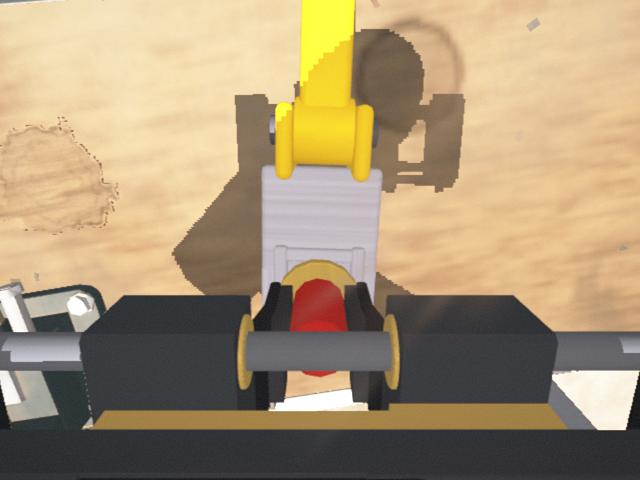

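The picture shows the flange between the pocket lips, and the vertical force is about zero. I'll relieve the side forces and check again.

{"api": "apply_moves", "payload": {
  "moves": [
    [[-0.0003,0.0003,-0.0005],0],
    [[0,0,-0.0005],0],
    [[0,0,0],0]
  ]
}}

```text
time_s: 21.92
tcp_pos: [0.4677, 0.2894, 0.2078]
ee_rot: [[1.0, 0.001, 0.001], [0.001, -1.0, 0.0], [0.001, -0.0, -1.0]]
wrist_force: [-0.9, -2.4, -0.4]
gripper_width: 0.241
gripper_force: 30.0
```

```bash
python3 f.py
```

```text
21.9167 [0.46773274 0.28944166 0.20780323] [-0.69966228  0.41571449  0.03043432] [ 6.e-04  4.e-04 -1.e+00]
[-0.97489292 -1.80362264 -0.04311123] [-0.58629299  0.2597074  -0.00693765]
```

{"api": "apply_moves", "payload": {
  "moves": [
    [[-0.0002,0.0004,0],0],
    [[0,0,0],0],
    [[0,0,0],0]
  ]
}}

```text
time_s: 22.77
tcp_pos: [0.4676, 0.2893, 0.2078]
ee_rot: [[1.0, 0.001, 0.001], [0.001, -1.0, 0.001], [0.001, -0.001, -1.0]]
wrist_force: [0.1, -0.4, -0.8]
gripper_width: 0.241
gripper_force: 30.0
```

```bash
python3 f.py
```

```text
22.7667 [0.46760401 0.28931567 0.20775529] [-0.15980449  0.04746744 -0.02254531] [ 9.e-04  1.e-03 -1.e+00]
[ 0.320729    0.1246271  -0.23783262] [ 0.05577979 -0.07624911  0.00212496]
```

{"api": "apply_moves", "payload": {
  "moves": [
    [[0,0,0.0008],0],
    [[0,0,0.0007],0],
    [[0,0,0],0]
  ]
}}

```text
time_s: 23.62
tcp_pos: [0.4675, 0.2892, 0.206]
ee_rot: [[1.0, 0.0, 0.0], [0.0, -1.0, 0.001], [0.0, -0.001, -1.0]]
wrist_force: [0.4, 1.4, -0.3]
gripper_width: 0.242
gripper_force: 30.0
```

```bash
python3 f.py
```

```text
23.6167 [0.46745973 0.28916628 0.20596787] [ 0.40713038 -0.27534278 -0.02199774] [ 4.e-04  6.e-04 -1.e+00]
[ 0.58246084  1.67309749 -0.11914116] [ 0.52558599 -0.23630514  0.01003963]
```

All forces are near zero and the height matches the predicted balance point of 0.206. I release.

{"api": "apply_moves", "payload": {
  "moves": [
    [[0,-0.0002,0.0003],0],
    [[0,0,0],0],
    [[0,0,0],0]
  ]
}}

```text
time_s: 24.47
tcp_pos: [0.4674, 0.2891, 0.2058]
ee_rot: [[1.0, 0.001, 0.0], [0.001, -1.0, 0.0], [0.0, -0.0, -1.0]]
wrist_force: [1.7, 1.8, 0.1]
gripper_width: 0.244
gripper_force: 30.0
```

{"api": "apply_moves", "payload": {
  "moves": [
    [[0,0,0],0],
    [[0,0,0],0],
    [[0,0,0],0],
    [[0,0,0],0],
    [[0,0,0],0]
  ],
  "hand": 0.06
}}

```text
time_s: 24.88
tcp_pos: [0.4671, 0.2887, 0.2056]
ee_rot: [[1.0, 0.0, -0.001], [0.0, -1.0, -0.001], [-0.001, 0.001, -1.0]]
wrist_force: [-0.0, -0.2, 0.2]
gripper_width: 0.538
gripper_force: 0.0
```

{"api": "apply_moves", "payload": {
  "moves": [
    [[0,0,0],0],
    [[0,0,0],0],
    [[0,0,0],0],
    [[0,0,0],0],
    [[0,0,0],0]
  ]
}}

```text
time_s: 25.3
tcp_pos: [0.4673, 0.2891, 0.2058]
ee_rot: [[1.0, 0.0, -0.0], [0.0, -1.0, -0.0], [-0.0, 0.0, -1.0]]
wrist_force: [-0.0, -0.2, -0.7]
gripper_width: 0.684
gripper_force: 0.0
```

{"api": "apply_moves", "payload": {
  "moves": [
    [[0,0,-0.005],0],
    [[0,0,-0.01],0],
    [[0,0,-0.015],0],
    [[0,0,-0.02],0],
    [[0,0,-0.03],0]
  ]
}}

```text
time_s: 25.72
tcp_pos: [0.4664, 0.2884, 0.2855]
ee_rot: [[1.0, 0.0, -0.003], [0.0, -1.0, -0.003], [-0.003, 0.003, -1.0]]
wrist_force: [-1.0, 0.0, -0.4]
gripper_width: 0.688
gripper_force: 0.0
```

{"api": "apply_moves", "payload": {
  "moves": [
    [[-0.01,0,-0.03],0],
    [[-0.01,0,-0.03],0],
    [[-0.01,0,-0.02],0],
    [[0,0,0],0],
    [[0,0,0],0]
  ]
}}

```text
time_s: 26.13
tcp_pos: [0.4373, 0.2894, 0.3683]
ee_rot: [[1.0, 0.001, 0.003], [0.001, -1.0, 0.004], [0.003, -0.004, -1.0]]
wrist_force: [-0.2, 0.1, -0.1]
gripper_width: 0.688
gripper_force: 0.0
```

Run:
```python
from h import *
s=r.sense();print(s["time_s"],s["tcp_pos"],s["wrist_force"])
p=imaging.capture("scene");q=imaging.capture("wrist")
a=cv2.resize(p["frame"][250:450,120:300],(540,600));b=q["frame"][0:300,220:430];b=cv2.resize(b,(260,371))
c=np.zeros((600,800,3),np.uint8);c[:,:540]=a;c[:371,540:]=b;cv2.imwrite("pics/end.png",c)
rs=[]
for P in(p,q,imaging.capture("top")):
    o=models.place_of(P,"spindle_seat")
    if o: rs.append(ray(P,o[0]["at"]))
print(len(rs),tri(rs) if len(rs)>1 else "")
```

```text
26.1333 [0.43727115 0.28940409 0.36832276] [-0.17845436  0.0656141  -0.07889236]
3 (array([0.46838337, 0.28818912, 0.17118164]), [np.float64(0.0020900549026456093), np.float64(0.003109449728047427), np.float64(0.004413458150938635)])
```

View pics/end.png

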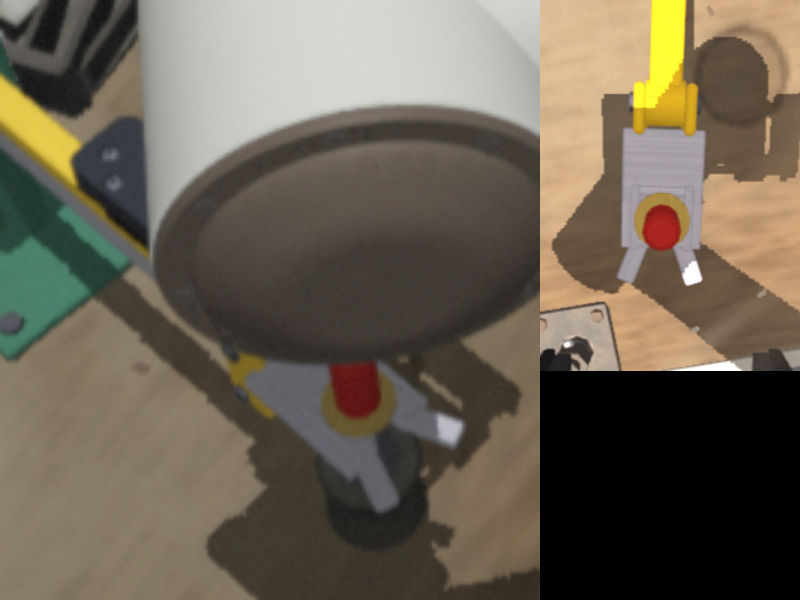

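The spindle hangs upright in the fork with its flange centred in the pocket, and the gripper is clear. I'll hand it in.

{"api": "apply_moves", "payload": {
  "moves": [
    [[0,0,0],0],
    [[0,0,0],0],
    [[0,0,0],0],
    [[0,0,0],0],
    [[0,0,0],0]
  ]
}}

```text
time_s: 26.85
tcp_pos: [0.4373, 0.2891, 0.3657]
ee_rot: [[1.0, 0.0, -0.0], [0.0, -1.0, -0.0], [-0.0, 0.0, -1.0]]
wrist_force: [0.2, -1.1, -0.5]
gripper_width: 0.693
gripper_force: 0.0
```

```bash
python3 -c "
from station import r
print(r.finish_job())"
```

```text
the job is handed in; nothing more can be done
None
```

The spindle hangs in the fork with its spigot in the pocket: I followed it down at about 24 mm/s, let go at near-zero vertical force, and handed in at 26.9 s with the gripper clear. A rough camera fix after release put it 15 mm below the release height; it was too noisy to show a real drop, and I did not check further.

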